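Shut the jar vents in order

TASK

The culture jars on the tray are ready for the shelf: with the fingertips, gently press the red vent button on each lid down until it is shut, first the green-lidded jar, then the yellow, then the white. Leave the blue-lidded jar's vent open. Do not lift, tip or push any jar out of place, and do not disturb the feed cup, log stub or bottle.

Things in the scene. Friction and masses are not known exactly. Their poses are not given: they have to be found in the camera images.
- tray: grey plastic tray, 300 x 340 mm (its x, y), rim 22 mm high, inner floor 4 mm above the table, fixed to the table; origin at the centre of its underside. It holds the four jars and the feed cup
- jar_green: loose clear jar filled with brown substrate, with a small white paper label, green lid; 70 mm across, 120 mm from its underside to the flat top of the lid, about 0.4 kg; origin at the centre of its underside, z up. In the middle of the lid is a round red vent button
- vent_green_top (a point): centre of the top face of the red rubber cap (26 mm across, 12 mm high) of the vent button of the green-lidded jar; it stands about 18 mm above the lid while the vent is open, 9 mm when shut; it moves with the button
- vent_green (a joint): how far the vent button of the green-lidded jar is pressed down, m: about 0 open, 0.009 fully down (shut, a hard stop). About 3 N moves it; it has no return spring and stays where it is left; only its soft rubber cap yields, about 0.3 mm per N, and recovers when let go
- jar_yellow: loose clear jar filled with brown substrate, with a small white paper label, yellow lid; 70 mm across, 100 mm from its underside to the flat top of the lid, about 0.4 kg; origin at the centre of its underside, z up. In the middle of the lid is a round red vent button
- vent_yellow_top (a point): centre of the top face of the red rubber cap (26 mm across, 12 mm high) of the vent button of the yellow-lidded jar; it stands about 18 mm above the lid while the vent is open, 9 mm when shut; it moves with the button
- vent_yellow (a joint): how far the vent button of the yellow-lidded jar is pressed down, m: about 0 open, 0.009 fully down (shut, a hard stop). About 3 N moves it; it has no return spring and stays where it is left; only its soft rubber cap yields, about 0.3 mm per N, and recovers when let go
- jar_white: loose clear jar filled with brown substrate, with a small white paper label, white lid; 70 mm across, 120 mm from its underside to the flat top of the lid, about 0.4 kg; origin at the centre of its underside, z up. In the middle of the lid is a round red vent button
- vent_white_top (a point): centre of the top face of the red rubber cap (26 mm across, 12 mm high) of the vent button of the white-lidded jar; it stands about 18 mm above the lid while the vent is open, 9 mm when shut; it moves with the button
- vent_white (a joint): how far the vent button of the white-lidded jar is pressed down, m: about 0 open, 0.009 fully down (shut, a hard stop). About 3 N moves it; it has no return spring and stays where it is left; only its soft rubber cap yields, about 0.3 mm per N, and recovers when let go
- jar_blue: loose clear jar filled with brown substrate, with a small white paper label, blue lid; 70 mm across, 100 mm from its underside to the flat top of the lid, about 0.4 kg; origin at the centre of its underside, z up. In the middle of the lid is a round red vent button
- vent_blue_top (a point): centre of the top face of the red rubber cap (26 mm across, 12 mm high) of the vent button of the blue-lidded jar; it stands about 18 mm above the lid while the vent is open, 9 mm when shut; it moves with the button
- vent_blue (a joint): how far the vent button of the blue-lidded jar is pressed down, m: about 0 open, 0.009 fully down (shut, a hard stop). About 3 N moves it; it has no return spring and stays where it is left; only its soft rubber cap yields, about 0.3 mm per N, and recovers when let go
- feed_cup: loose orange feed cup, 42 mm across, 21 mm high, lying on the tray among the jars; origin at the centre of its underside; not to be disturbed
- log: loose upright log stub with bark, 62 mm across, 70 mm high, on the table beside the tray; origin at the centre of its underside; not to be disturbed
- bottle: loose amber bottle with black cap, 60 mm across, 150 mm high, on the table beside the tray; origin at the centre of its underside; not to be disturbed

How it is judged:
By the outcome, as a careful person would: the job done as asked, in the order asked, and still so for the second after the job is handed in, with the robot touching nothing.
It also fails if it takes over 45 s, if anything falls off the work surface, if the arm or the gripper's body presses on something with over 40 N, if the wrist force passes 120 N, or if a joint passes its speed limit or range.

ROBOT

A 6-joint arm with a two-finger parallel gripper is mounted at the origin on the work surface. World frame = base frame: x ahead of the robot, y to its left, z up, the work surface at z = 0. Lengths are in mm, angles in rad, forces in N, time in s.
With the tool pointing down it reaches from about 350 to 925 mm from the base axis. Payload 6.4 kg.
Tool frame: the origin (TCP) lies midway between the tips of the shut fingers; the grasp point (between the pads) lies 19 mm behind it; z points along the fingers, y is the line along which they close (so a half turn about z gives the same grasp; the last joint's range is limited). The gripper opens to 94 mm and grips with 3 to 60 N. Pads are 16 mm wide; open, the fingers measure 119 mm over their backs; the gripper's body (75 mm by 177 mm) begins 78 mm behind the grasp point.
Start: joints at [-1.507, 0.245, 1.558, -0, 1.339, -0.174], TCP at [153.121, -631.718, 166.055] pointing down, gripper open.
Joint ranges: [-3.13, 3.13], [-1.02, 2.26], [0.13, 2.54], [-0.95, 4.09], [0.21, 2.88], [-2.74, 2.74]. Speed limits (rad/s): [2.57, 2.57, 3.14, 3.14, 3.14, 3.14].

INTERFACE

Orientations are given as a unit quaternion [x, y, z, w].
In Python, from station import ctrl gives the robot as it stands.
- The arm moves only by the tool play_rows, never from a script. Its argument "targets" is a list of rows, each an object of numbers: "dx", "dy", "dz": the shift along the tool's x, y, z each as a share of 400 mm, from -1 to 1; "wx", "wy", "wz": the turn, a rotation vector about the tool's x, y, z each as a share of 180 degrees, from -1 to 1; "fingers": the closure, from -1 (fully open) to 1 (shut). In form: [{"dx": .., "dy": .., "dz": .., "wx": .., "wy": .., "wz": .., "fingers": ..}, ...]. A call has exactly 5 rows; each row is the pose to reach, as a shift and turn from the pose commanded when the call began, along the tool's axes at that moment, turning the shorter way round; what a row does not reach only later rows make up. A row lasts 1/8 s, in which the tool goes at most 62.5 mm and 10.7 degrees, less where a joint would pass 70% of its speed; a pose out of reach is approached as far as the arm can. A call with a number of a shift or a turn outside -1 to 1 is refused whole. A call with a gripper value outside its range is refused whole. The fingers move at their own pace and stop on an object; "grip_force" is the grip in N (left out, the last holds). Time passes only in rows, so rows that repeat a pose let the fingers close, or fill a call up. It gives the time, the measured TCP pose, the force, the opening and the grip force at its end, in the units of the state.
- ctrl.observe(): the state, without advancing time (a new reading comes with each control period).
- ctrl.grab_frame(name): name is "scene" or "side" or "wrist"; returns (picture, depth): 420x560x3 uint8, red, green, blue; 420x560 float32, mm along the optical axis (not along the pixel's ray), 0 where there is no reading.
- ctrl.camera_params(name): a dict with "vertical_fov" (degrees; the focal length in pixels is half the picture's height over the tangent of half this angle, whatever the lens; pixels are square), "cx", "cy" (the principal point, pixels), "position" and "orientation" of the camera in the world; the wrist camera has in their place "T_tool_cam" (4x4, takes a point from camera to tool coordinates, whose origin is the TCP and whose axes are the flange's). Camera axes: x right, y up, looking along -z (the intrinsics and any distortion apply to the point x, -y, -z); pixel columns grow to the right and rows downward; lengths in mm; the calibration is good to about 2 mm. The wrist camera is an equidistant fisheye: a pixel r from the principal point sees the ray r / f radians off the axis. A picture is of the moment at which its call begins: read the wrist's pose just before it. camera_params takes no time and is no camera call.
- ctrl.finish_job(): hands the job in; it is judged then, once.
The state is a dict: "clock": time; "joint_pos": joint angles; "joint_velocities": joint speeds; "tau": joint torques, N m; "tool_pos": TCP position; "eef_rot": TCP orientation; "force": force on the tool from outside, world axes, zero at the start; "ft_torque": the same for the moment, N m; "gripper_width": finger opening in mm; "grasp_force": force on a finger pad.
Only numpy, scipy, OpenCV 4.12 (cv2) and the standard library are available. Lean on these libraries where they do the work, as an engineer would, in place of code of your own. Each camera call takes 0.05 s, during which the arm holds its last target. There are 200 camera calls.

## Working session

There is one attempt and no reset: what is moved stays moved. The work goes in short steps, Python scripts to look and compute and a tool call to move; the robot and the scene stay as the last step left them, time stands still between calls to the robot, and variables do not carry over. Pictures are saved under pics/ and viewed, at most 10 in all, crops included, and the job is handed in when it is done.

Besides the shell and the picture viewer there is one more tool, called as a command line: name --argument value ..., lists and objects as JSON in quotes. play_rows: Moves the arm, as the interface text tells. Its arguments: {"type":"object","properties":{"targets":{"type":"array"},"grip_force":{"type":"number"}},"required":["targets"]}

```bash
mkdir -p pics; ls; python3 - <<'E'
from station import ctrl
import cv2,numpy as np
s=ctrl.observe(); print(s)
for n in("scene","side"):
    p,d=ctrl.grab_frame(n); np.savez(f"pics/{n}0.npz",p=p,d=d); cv2.imwrite(f"pics/{n}0.png",p[:,:,::-1]); print(ctrl.camera_params(n))
print(ctrl.camera_params("wrist"))
E
```

```text
pics
{'clock': 0.0, 'joint_pos': array([-1.50709752e+00,  2.45788351e-01,  1.55899706e+00, -1.05953476e-05,
        1.33870594e+00, -1.74076117e-01]), 'joint_velocities': array([-0.0015787 ,  0.00028483, -0.00094672, -0.00026661, -0.00198129,
       -0.00051367]), 'tau': array([ 1.96844944e-04, -4.15835416e+01, -3.14596367e+01,  6.84737437e-02,
        3.32786771e-02, -1.47044270e-04]), 'tool_pos': array([ 153.07558003, -631.0259498 ,  164.97100578]), 'eef_rot': array([ 9.92940613e-01,  1.18608758e-01,  4.72201116e-05, -9.48188556e-04]), 'force': array([-0.60868128, -0.45579851, -0.57600568]), 'ft_torque': array([ 0.0129903 ,  0.01583516, -0.00496178]), 'grasp_force': 0.0, 'gripper_width': 94.50839997397948}
{'vertical_fov': 53.222530450683934, 'cx': 283.84916560374836, 'cy': 210.1416913097986, 'position': array([1189.72840282, -740.11419371,  729.56519238]), 'orientation': array([0.45881293, 0.17440942, 0.29887895, 0.81837853])}
{'vertical_fov': 47.20331993328222, 'cx': 279.36909160485754, 'cy': 212.26181786059308, 'position': array([ 403.59763999, 1010.21286559,  892.74164981]), 'orientation': array([-0.03234296,  0.44327186,  0.89333108, -0.06650989])}
{'vertical_fov': 65.70646984690485, 'cx': 281.36828513793535, 'cy': 214.39454930243542, 'T_tool_cam': array([[-2.69906128e-04,  9.69032802e-01,  2.46931883e-01,
         7.26319200e+01],
       [ 9.99999557e-01,  3.88496651e-05,  9.40580883e-04,
        -1.53275040e-01],
       [ 9.01860508e-04,  2.46932028e-01, -9.69032384e-01,
        -2.18085453e+02],
       [ 0.00000000e+00,  0.00000000e+00,  0.00000000e+00,
         1.00000000e+00]])}
```

View pics/scene0.png

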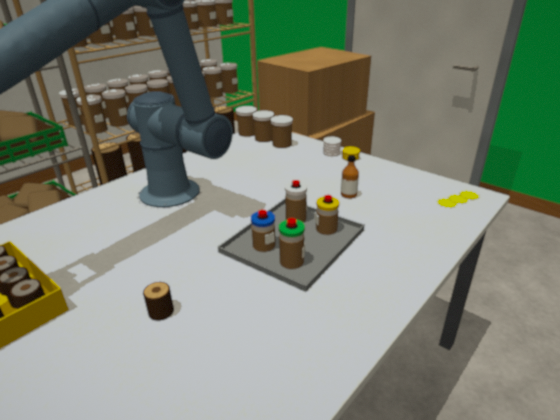

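View pics/side0.png

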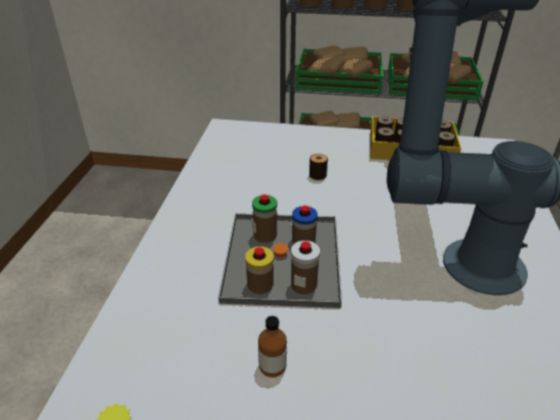

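The scene view shows the buttons: green jar (292,222), blue (263,213), white (296,184), yellow (328,199). In the side view they are green (264,199), blue (305,210), yellow (260,253), white (306,246), with the orange cup at (281,250).

```bash
cat >h.py <<'E'
import cv2,numpy as np
from scipy.spatial.transform import Rotation as R
from station import ctrl
def red(p):
    h=cv2.cvtColor(p,cv2.COLOR_RGB2HSV); H,S,V=h[...,0],h[...,1],h[...,2]
    m=(((H<4)|(H>174))&(S>190)&(V>110)).astype(np.uint8)
    n,l,st,c=cv2.connectedComponentsWithStats(m)
    return [(c[i],st[i]) for i in range(1,n) if st[i][4]>=12]
def ray(n,uv,s=None):
    c=ctrl.camera_params(n); f=210/np.tan(np.radians(c['vertical_fov']/2))
    a=np.array([(uv[0]-c['cx'])/f,(uv[1]-c['cy'])/f])
    if n=='wrist':
        t=np.hypot(*a); k=np.sin(t)/t if t>1e-9 else 1
        v=np.array([a[0]*k,-a[1]*k,-np.cos(t)]); T=c['T_tool_cam']; Q=R.from_quat(s['eef_rot'])
        return s['tool_pos']+Q.apply(T[:3,3]), Q.apply(T[:3,:3]@v)
    v=np.array([a[0],-a[1],-1.]); v/=np.linalg.norm(v)
    return c['position'],R.from_quat(c['orientation']).apply(v)
def tri(rays):
    A=0;b=0
    for o,d in rays:
        P=np.eye(3)-np.outer(d,d)/(d@d); A=A+P; b=b+P@o
    x=np.linalg.solve(A,b)
    return x,[round(float(np.linalg.norm((np.eye(3)-np.outer(d,d)/(d@d))@(x-o))),1) for o,d in rays]
E
python3 - <<'E'
from h import *
pts={}
for n in("scene","side"):
    p=np.load(f"pics/{n}0.npz")['p']
    for c,st in red(p): print(n,c.round(1),st)
    pts[n]=[c for c,st in red(p)]
G={'green':((292,222),(264,199)),'blue':((263,213),(305,210)),'white':((296,184),(306,246)),'yellow':((328,199),(260,253))}
for k,(a,b) in G.items():
    u=min(pts['scene'],key=lambda c:np.hypot(*(c-a)));v=min(pts['side'],key=lambda c:np.hypot(*(c-b)))
    print(k,*[q if i else q.round(1) for i,q in enumerate(tri([ray('scene',u),ray('side',v)]))])
for k,a,b in(('cup',None,(281,250)),('log',(158,290),(319,158)),('bottle',(351,160),(272,322))):
    o,d=ray('side',b); z={'cup':20,'log':70,'bottle':150}[k]; print(k,(o+d*(z-o[2])/d[2]).round())
E
```

```text
scene [295.4 182.7] [293 181   6   5  22]
scene [327.8 197.8] [325 196   6   5  24]
scene [262.  212.7] [259 210   7   6  31]
scene [291.4 221.6] [289 219   6   7  37]
side [264.  197.4] [261 196   7   4  26]
side [304.5 208.5] [301 207   8   4  28]
side [305.4 245.3] [302 243   8   6  39]
side [258.6 251.3] [255 249   8   6  39]
green [601.2 -32.3 137.2] [1.1, 1.1]
blue [489.3 -25.3 117.4] [0.7, 0.7]
white [469.7 146.  136.5] [1.0, 1.0]
yellow [580.8 161.5 116.5] [1.0, 1.0]
cup [543.  41.  20.]
log [ 476. -376.   70.]
bottle [509. 398. 150.]
```

play_rows --targets '[{"dx": 0.08,"dy": -0.07,"dz": -0.06,"wx": 0,"wy": 0,"wz": 0,"fingers": 1},{"dx": 0.19,"dy": -0.16,"dz": -0.14,"wx": 0,"wy": 0,"wz": 0,"fingers": 1},{"dx": 0.31,"dy": -0.26,"dz": -0.2,"wx": 0,"wy": 0,"wz": 0,"fingers": 1},{"dx": 0.43,"dy": -0.36,"dz": -0.24,"wx": 0,"wy": 0,"wz": 0,"fingers": 1},{"dx": 0.55,"dy": -0.46,"dz": -0.24,"wx": 0,"wy": 0,"wz": 0,"fingers": 1}]' --grip_force 20

```text
clock: 0.72
tool_pos: [319.4, -407.0, 263.1]
eef_rot: [0.993, 0.118, 0.0, 0.001]
force: [-0.2, -0.0, -0.2]
gripper_width: 47.1
grasp_force: 0.0
```

play_rows --targets '[{"dx": 0.11,"dy": -0.09,"dz": 0,"wx": 0,"wy": 0,"wz": 0,"fingers": 1},{"dx": 0.22,"dy": -0.18,"dz": 0,"wx": 0,"wy": 0,"wz": 0,"fingers": 1},{"dx": 0.33,"dy": -0.27,"dz": 0,"wx": 0,"wy": 0,"wz": 0,"fingers": 1},{"dx": 0.44,"dy": -0.36,"dz": 0,"wx": 0,"wy": 0,"wz": 0,"fingers": 1},{"dx": 0.53,"dy": -0.44,"dz": 0,"wx": 0,"wy": 0,"wz": 0,"fingers": 1}]'

```text
clock: 1.35
tool_pos: [483.7, -185.2, 261.4]
eef_rot: [0.993, 0.119, -0.0, -0.0]
force: [0.3, 1.0, 0.1]
gripper_width: 0.8
grasp_force: 0.0
```

play_rows --targets '[{"dx": 0.1,"dy": -0.08,"dz": 0,"wx": 0,"wy": 0,"wz": 0,"fingers": 1},{"dx": 0.2,"dy": -0.16,"dz": 0,"wx": 0,"wy": 0,"wz": 0,"fingers": 1},{"dx": 0.28,"dy": -0.23,"dz": 0,"wx": 0,"wy": 0,"wz": 0,"fingers": 1},{"dx": 0.33,"dy": -0.28,"dz": 0,"wx": 0,"wy": 0,"wz": 0,"fingers": 1},{"dx": 0.35,"dy": -0.29,"dz": 0,"wx": 0,"wy": 0,"wz": 0,"fingers": 1}]'

```text
clock: 1.98
tool_pos: [591.8, -40.2, 261.1]
eef_rot: [0.993, 0.12, -0.001, -0.0]
force: [0.4, -0.5, -0.3]
gripper_width: 0.6
grasp_force: 0.0
```

```bash
python3 - <<'E'
from h import *
s=ctrl.observe(); p,d=ctrl.grab_frame("wrist"); print(s['tool_pos'])
np.savez("pics/w1.npz",p=p,d=d,t=s['tool_pos'],q=s['eef_rot']); cv2.imwrite("pics/w1.png",p[:,:,::-1])
Z={'green':142,'blue':122,'white':142,'yellow':122}
C={'green':(601,-32),'blue':(489,-25),'white':(470,146),'yellow':(581,161)}
for c,st in red(p):
    o,v=ray('wrist',c,s)
    k=min(C,key=lambda k:np.hypot(*((o+v*(Z[k]-o[2])/v[2])[:2]-C[k])))
    print(c.round(1),st,k,(o+v*(Z[k]-o[2])/v[2]).round(1))
E
```

```text
[591.812965   -40.17529499 261.12452335]
[117.4 168.9] [110 160  16  19 227] yellow [581.7 161.  122. ]
[274.4 197.8] [266 192  19  10  88] green [594.5 -31.4 142. ]
[112.7 260.1] [105 252  16  17 202] white [472.3 145.9 142. ]
[247.1 273.8] [240 266  15  17 207] blue [491.8 -21.5 122. ]
```

View pics/w1.png

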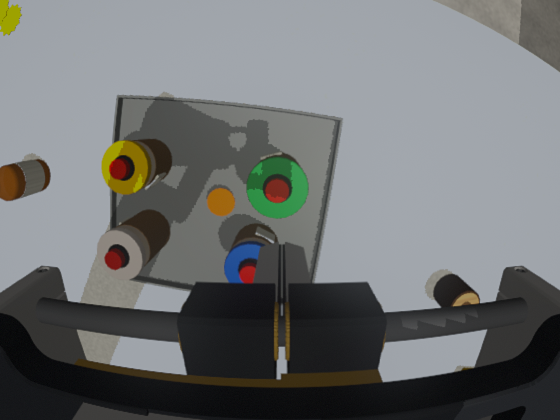

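The wrist view shows all four jars: yellow button (120,168), white (115,258), green (277,189, partly in shadow), blue partly behind the finger. I'll loosen the mask so it covers the shadowed cap.

```bash
sed -i 's/(S>190)&(V>110)/(S>170)\&(V>VMIN)/; s/^def red/VMIN=60\ndef red/' h.py; python3 - <<'E'
from h import *
z=np.load("pics/w1.npz"); s=dict(tool_pos=z['t'],eef_rot=z['q']); p,d=z['p'],z['d']
W={'green':((277,189),142),'white':((114,259),142),'yellow':((119,168),122)}
S=dict(green=[(291.4,221.6),(264,197.4)],white=[(295.4,182.7),(305.4,245.3)],yellow=[(327.8,197.8),(258.6,251.3)])
for k,(a,h) in W.items():
    c,st=min(red(p),key=lambda t:np.hypot(*(t[0]-a))); o,v=ray('wrist',c,s)
    print(k,c.round(1),st,(o+v*(h-4-o[2])/v[2]).round(1),'3-ray',tri([(o,v)]+[ray(n,u) for n,u in zip(('scene','side'),S[k])]))
    # depth-based top of cap
    T=ctrl.camera_params('wrist')['T_tool_cam']; u0,v0=map(int,c)
    zs=[]
    for dv in range(-4,5,2):
        for du in range(-4,5,2):
            D=d[v0+dv,u0+du]
            if D>0:
                o,r=ray('wrist',(u0+du,v0+dv),s); ax=R.from_quat(s['eef_rot']).apply(-T[:3,2]); zs.append((o+r*D/(r@ax))[2])
    print('  depth z',np.round(np.median(zs),1),np.round(np.percentile(zs,[10,90]),1))
E
```

```text
green [277.5 191.8] [266 180  22  22 229] [600.8 -33.2 138. ] 3-ray (array([601.09974142, -32.67312519, 137.24382412]), [0.7, 1.5, 0.8])
  depth z 140.5 [140.1 141.6]
white [113.2 259.2] [105 249  17  21 253] [471.6 147.3 138. ] 3-ray (array([470.05868448, 146.94831467, 136.67110161]), [1.3, 0.9, 1.6])
  depth z 140.5 [139.8 141.7]
yellow [118.4 168.5] [110 159  17  20 274] [581.6 161.7 118. ] 3-ray (array([580.96381033, 161.92009452, 116.54202431]), [0.6, 0.9, 1.3])
  depth z 120.3 [119.5 121.3]
```

play_rows --targets '[{"dx": 0.026,"dy": -0.012,"dz": 0.08,"wx": 0,"wy": 0,"wz": 0,"fingers": 1},{"dx": 0.026,"dy": -0.012,"dz": 0.16,"wx": 0,"wy": 0,"wz": 0,"fingers": 1},{"dx": 0.026,"dy": -0.012,"dz": 0.23,"wx": 0,"wy": 0,"wz": 0,"fingers": 1},{"dx": 0.026,"dy": -0.012,"dz": 0.27,"wx": 0,"wy": 0,"wz": 0,"fingers": 1},{"dx": 0.026,"dy": -0.012,"dz": 0.27,"wx": 0,"wy": 0,"wz": 0,"fingers": 1}]'

```text
clock: 2.65
tool_pos: [599.7, -34.9, 152.7]
eef_rot: [0.993, 0.118, -0.001, -0.0]
force: [0.2, -0.3, 0.6]
gripper_width: 0.2
grasp_force: 0.0
```

play_rows --targets '[{"dx": 0.004,"dy": -0.004,"dz": 0.01,"wx": 0,"wy": 0,"wz": 0,"fingers": 1},{"dx": 0.004,"dy": -0.004,"dz": 0.02,"wx": 0,"wy": 0,"wz": 0,"fingers": 1},{"dx": 0.004,"dy": -0.004,"dz": 0.03,"wx": 0,"wy": 0,"wz": 0,"fingers": 1},{"dx": 0.004,"dy": -0.004,"dz": 0.038,"wx": 0,"wy": 0,"wz": 0,"fingers": 1},{"dx": 0.004,"dy": -0.004,"dz": 0.038,"wx": 0,"wy": 0,"wz": 0,"fingers": 1}]'

```text
clock: 3.28
tool_pos: [601.6, -32.3, 138.2]
eef_rot: [0.993, 0.119, -0.0, -0.0]
force: [0.2, 0.2, -0.4]
gripper_width: 0.3
grasp_force: 0.0
```

play_rows --targets '[{"dx": 0,"dy": 0,"dz": 0.002,"wx": 0,"wy": 0,"wz": 0,"fingers": 1},{"dx": 0,"dy": 0,"dz": 0.004,"wx": 0,"wy": 0,"wz": 0,"fingers": 1},{"dx": 0,"dy": 0,"dz": 0.006,"wx": 0,"wy": 0,"wz": 0,"fingers": 1},{"dx": 0,"dy": 0,"dz": 0.008,"wx": 0,"wy": 0,"wz": 0,"fingers": 1},{"dx": 0,"dy": 0,"dz": 0.01,"wx": 0,"wy": 0,"wz": 0,"fingers": 1}]'

```text
clock: 3.9
tool_pos: [601.8, -32.4, 134.5]
eef_rot: [0.993, 0.119, -0.0, -0.0]
force: [1.0, -0.1, 0.1]
gripper_width: 0.5
grasp_force: 0.0
```

```bash
python3 - <<'E'
from h import *
s=ctrl.observe(); print(s['tool_pos'],s['force'])
a=[]
for n,(u,v) in (("scene",(291,222)),("side",(264,198))):
    p,d=ctrl.grab_frame(n); a.append(cv2.resize(p[v-35:v+35,u-35:u+35],(390,390),interpolation=cv2.INTER_CUBIC))
cv2.imwrite("pics/c1.png",np.hstack(a)[:,:,::-1])
E
```

```text
[601.79030356 -32.39762605 134.50553334] [ 1.0445219  -0.08365989  0.07323907]
```

View pics/c1.png

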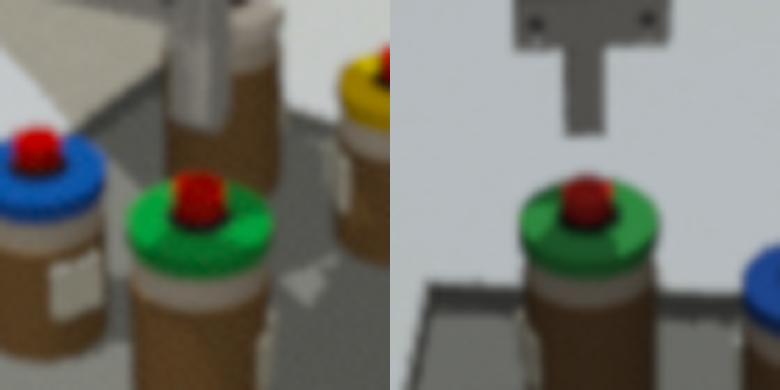

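Both crops show the fingertips straight above the green cap but well clear of it (tip at about scene (292,210), side (264,187)). I'll triangulate the tip.

```bash
python3 - <<'E'
from h import *
print('tip',tri([ray('scene',(291.9,209.5)),ray('side',(264,186.5))]))
print('cap top',tri([ray('scene',(291.9,218.5)),ray('side',(264,195.5))]))
s=ctrl.observe(); print(s['tool_pos'],s['joint_pos'])
p,d=ctrl.grab_frame('wrist')
c,st=min(red(p),key=lambda t:np.hypot(*(t[0]-[282,240]))) ; print([(c.round(),st[4]) for c,st in red(p)])
cv2.imwrite("pics/w2.png",p[:,:,::-1])
E
```

```text
tip (array([600.85956041, -30.53972139, 173.58109274]), [1.8, 1.8])
cap top (array([600.68289882, -29.55349847, 145.35889006]), [1.2, 1.2])
[601.74210454 -32.36667032 134.43480545] [-2.41685293e-01  1.65769908e-01  1.70949840e+00 -1.78667419e-05
  1.26652606e+00  1.09131482e+00]
[(array([ 62., 199.]), np.int32(582)), (array([287., 226.]), np.int32(30)), (array([296., 242.]), np.int32(29))]
```

View pics/w2.png

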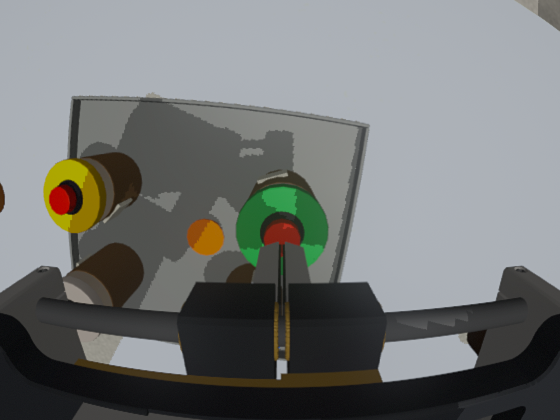

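The wrist view agrees: the tip (282,246) is short of the cap (283,232). The visible tips stand about 39 mm above the reported TCP, with no contact yet. I'll descend in small steps and watch the force.

play_rows --targets '[{"dx": 0,"dy": 0,"dz": 0.015,"wx": 0,"wy": 0,"wz": 0,"fingers": 1},{"dx": 0,"dy": 0,"dz": 0.03,"wx": 0,"wy": 0,"wz": 0,"fingers": 1},{"dx": 0,"dy": 0,"dz": 0.045,"wx": 0,"wy": 0,"wz": 0,"fingers": 1},{"dx": 0,"dy": 0,"dz": 0.055,"wx": 0,"wy": 0,"wz": 0,"fingers": 1},{"dx": 0,"dy": 0,"dz": 0.06,"wx": 0,"wy": 0,"wz": 0,"fingers": 1}]'

```text
clock: 4.68
tool_pos: [601.6, -32.4, 110.1]
eef_rot: [0.993, 0.119, -0.0, -0.0]
force: [0.4, -0.1, 0.4]
gripper_width: 0.5
grasp_force: 0.0
```

```bash
python3 - <<'E'
from h import *
a=[]
for n,(u,v) in (("scene",(291,222)),("side",(264,198))):
    p,d=ctrl.grab_frame(n); a.append(cv2.resize(p[v-35:v+35,u-35:u+35],(390,390),interpolation=cv2.INTER_CUBIC))
cv2.imwrite("pics/c2.png",np.hstack(a)[:,:,::-1])
E
```

```text
(no output)
```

View pics/c2.png

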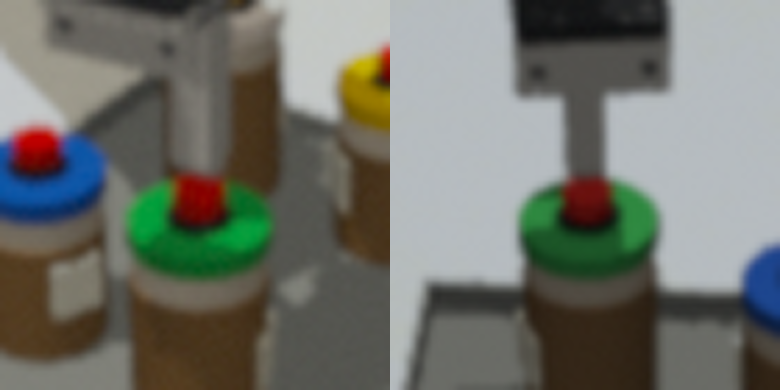

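The tip is now just above the cap and centred in both views. Continue in small steps.

play_rows --targets '[{"dx": 0,"dy": 0,"dz": 0.005,"wx": 0,"wy": 0,"wz": 0,"fingers": 1},{"dx": 0,"dy": 0,"dz": 0.01,"wx": 0,"wy": 0,"wz": 0,"fingers": 1},{"dx": 0,"dy": 0,"dz": 0.015,"wx": 0,"wy": 0,"wz": 0,"fingers": 1},{"dx": 0,"dy": 0,"dz": 0.02,"wx": 0,"wy": 0,"wz": 0,"fingers": 1},{"dx": 0,"dy": 0,"dz": 0.025,"wx": 0,"wy": 0,"wz": 0,"fingers": 1}]'

```text
clock: 5.4
tool_pos: [601.9, -32.4, 100.7]
eef_rot: [0.993, 0.119, 0.0, 0.0]
force: [-1.1, -0.6, 2.6]
gripper_width: 0.3
grasp_force: 1.3
```

play_rows --targets '[{"dx": 0,"dy": 0,"dz": 0.003,"wx": 0,"wy": 0,"wz": 0,"fingers": 1},{"dx": 0,"dy": 0,"dz": 0.006,"wx": 0,"wy": 0,"wz": 0,"fingers": 1},{"dx": 0,"dy": 0,"dz": 0.009,"wx": 0,"wy": 0,"wz": 0,"fingers": 1},{"dx": 0,"dy": 0,"dz": 0.012,"wx": 0,"wy": 0,"wz": 0,"fingers": 1},{"dx": 0,"dy": 0,"dz": 0.015,"wx": 0,"wy": 0,"wz": 0,"fingers": 1}]'

```text
clock: 6.02
tool_pos: [601.8, -32.4, 94.5]
eef_rot: [0.993, 0.119, 0.0, 0.0]
force: [-0.3, -0.2, 2.7]
gripper_width: 0.5
grasp_force: 1.3
```

play_rows --targets '[{"dx": 0,"dy": 0,"dz": 0.001,"wx": 0,"wy": 0,"wz": 0,"fingers": 1},{"dx": 0,"dy": 0,"dz": 0.002,"wx": 0,"wy": 0,"wz": 0,"fingers": 1},{"dx": 0,"dy": 0,"dz": 0.003,"wx": 0,"wy": 0,"wz": 0,"fingers": 1},{"dx": 0,"dy": 0,"dz": 0.004,"wx": 0,"wy": 0,"wz": 0,"fingers": 1},{"dx": 0,"dy": 0,"dz": 0.005,"wx": 0,"wy": 0,"wz": 0,"fingers": 1}]'

```text
clock: 6.65
tool_pos: [601.9, -32.4, 92.7]
eef_rot: [0.993, 0.119, 0.0, 0.0]
force: [-0.4, 0.5, 4.3]
gripper_width: 0.6
grasp_force: 1.7
```

play_rows --targets '[{"dx": 0,"dy": 0,"dz": 0.001,"wx": 0,"wy": 0,"wz": 0,"fingers": 1},{"dx": 0,"dy": 0,"dz": 0.002,"wx": 0,"wy": 0,"wz": 0,"fingers": 1},{"dx": 0,"dy": 0,"dz": 0.003,"wx": 0,"wy": 0,"wz": 0,"fingers": 1},{"dx": 0,"dy": 0,"dz": 0.004,"wx": 0,"wy": 0,"wz": 0,"fingers": 1},{"dx": 0,"dy": 0,"dz": 0.005,"wx": 0,"wy": 0,"wz": 0,"fingers": 1}]'

```text
clock: 7.28
tool_pos: [602.2, -32.5, 91.4]
eef_rot: [0.993, 0.119, 0.0, 0.0]
force: [-2.9, 0.6, 8.2]
gripper_width: 0.3
grasp_force: 3.7
```

Green stopped hard: force rises at about 3 N/mm. Retreat and go to yellow.

play_rows --targets '[{"dx": 0,"dy": 0,"dz": -0.02,"wx": 0,"wy": 0,"wz": 0,"fingers": 1},{"dx": 0,"dy": 0,"dz": -0.08,"wx": 0,"wy": 0,"wz": 0,"fingers": 1},{"dx": 0.01,"dy": -0.07,"dz": -0.14,"wx": 0,"wy": 0,"wz": 0,"fingers": 1},{"dx": 0.03,"dy": -0.2,"dz": -0.14,"wx": 0,"wy": 0,"wz": 0,"fingers": 1},{"dx": 0.045,"dy": -0.33,"dz": -0.14,"wx": 0,"wy": 0,"wz": 0,"fingers": 1}]'

```text
clock: 7.9
tool_pos: [588.1, 101.2, 146.6]
eef_rot: [0.993, 0.118, 0.0, 0.0]
force: [-0.2, -0.9, 0.9]
gripper_width: 0.8
grasp_force: 0.0
```

play_rows --targets '[{"dx": 0.01,"dy": -0.08,"dz": 0,"wx": 0,"wy": 0,"wz": 0,"fingers": 1},{"dx": 0.018,"dy": -0.14,"dz": 0,"wx": 0,"wy": 0,"wz": 0,"fingers": 1},{"dx": 0.019,"dy": -0.155,"dz": 0,"wx": 0,"wy": 0,"wz": 0,"fingers": 1},{"dx": 0.019,"dy": -0.155,"dz": 0,"wx": 0,"wy": 0,"wz": 0,"fingers": 1},{"dx": 0.019,"dy": -0.155,"dz": 0,"wx": 0,"wy": 0,"wz": 0,"fingers": 1}]'

```text
clock: 8.52
tool_pos: [581.2, 161.2, 146.5]
eef_rot: [0.993, 0.118, -0.0, 0.0]
force: [0.0, -0.2, -0.2]
gripper_width: 0.5
grasp_force: 0.0
```

play_rows --targets '[{"dx": 0,"dy": -0.001,"dz": 0.04,"wx": 0,"wy": 0,"wz": 0,"fingers": 1},{"dx": 0,"dy": -0.001,"dz": 0.08,"wx": 0,"wy": 0,"wz": 0,"fingers": 1},{"dx": 0,"dy": -0.001,"dz": 0.115,"wx": 0,"wy": 0,"wz": 0,"fingers": 1},{"dx": 0,"dy": -0.001,"dz": 0.14,"wx": 0,"wy": 0,"wz": 0,"fingers": 1},{"dx": 0,"dy": -0.001,"dz": 0.146,"wx": 0,"wy": 0,"wz": 0,"fingers": 1}]'

```text
clock: 9.15
tool_pos: [580.3, 162.5, 87.0]
eef_rot: [0.993, 0.119, -0.001, -0.0]
force: [0.9, -0.2, -0.6]
gripper_width: 0.6
grasp_force: 0.0
```

```bash
python3 - <<'E'
from h import *
a=[]
for n,(u,v) in (("scene",(310,208)),("side",(262,225))):
    p,d=ctrl.grab_frame(n); a.append(cv2.resize(p[v-40:v+40,u-40:u+40],(390,390),interpolation=cv2.INTER_CUBIC))
cv2.imwrite("pics/c3.png",np.hstack(a)[:,:,::-1])
E
```

```text
(no output)
```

View pics/c3.png

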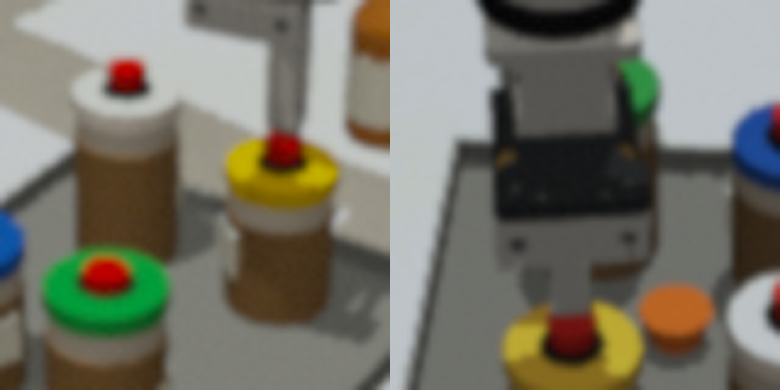

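Green is shut (its cap sits low on the lid at crop (106,275)) and the tip is centred over yellow. Press.

play_rows --targets '[{"dx": 0,"dy": 0,"dz": 0.006,"wx": 0,"wy": 0,"wz": 0,"fingers": 1},{"dx": 0,"dy": 0,"dz": 0.012,"wx": 0,"wy": 0,"wz": 0,"fingers": 1},{"dx": 0,"dy": 0,"dz": 0.018,"wx": 0,"wy": 0,"wz": 0,"fingers": 1},{"dx": 0,"dy": 0,"dz": 0.023,"wx": 0,"wy": 0,"wz": 0,"fingers": 1},{"dx": 0,"dy": 0,"dz": 0.027,"wx": 0,"wy": 0,"wz": 0,"fingers": 1}]'

```text
clock: 9.88
tool_pos: [581.1, 162.6, 77.7]
eef_rot: [0.993, 0.119, 0.0, -0.0]
force: [-0.5, 0.2, 2.1]
gripper_width: 0.5
grasp_force: 1.3
```

play_rows --targets '[{"dx": 0,"dy": 0,"dz": 0.002,"wx": 0,"wy": 0,"wz": 0,"fingers": 1},{"dx": 0,"dy": 0,"dz": 0.004,"wx": 0,"wy": 0,"wz": 0,"fingers": 1},{"dx": 0,"dy": 0,"dz": 0.006,"wx": 0,"wy": 0,"wz": 0,"fingers": 1},{"dx": 0,"dy": 0,"dz": 0.008,"wx": 0,"wy": 0,"wz": 0,"fingers": 1},{"dx": 0,"dy": 0,"dz": 0.009,"wx": 0,"wy": 0,"wz": 0,"fingers": 1}]'

```text
clock: 10.5
tool_pos: [581.1, 162.6, 73.8]
eef_rot: [0.993, 0.119, 0.0, -0.0]
force: [0.3, 0.4, 1.6]
gripper_width: 0.4
grasp_force: 1.2
```

play_rows --targets '[{"dx": 0,"dy": 0,"dz": 0.001,"wx": 0,"wy": 0,"wz": 0,"fingers": 1},{"dx": 0,"dy": 0,"dz": 0.002,"wx": 0,"wy": 0,"wz": 0,"fingers": 1},{"dx": 0,"dy": 0,"dz": 0.003,"wx": 0,"wy": 0,"wz": 0,"fingers": 1},{"dx": 0,"dy": 0,"dz": 0.004,"wx": 0,"wy": 0,"wz": 0,"fingers": 1},{"dx": 0,"dy": 0,"dz": 0.006,"wx": 0,"wy": 0,"wz": 0,"fingers": 1}]'

```text
clock: 11.12
tool_pos: [581.1, 162.6, 71.8]
eef_rot: [0.993, 0.119, 0.0, 0.0]
force: [-0.8, 0.5, 6.0]
gripper_width: 0.2
grasp_force: 3.0
```

play_rows --targets '[{"dx": 0,"dy": 0,"dz": 0.001,"wx": 0,"wy": 0,"wz": 0,"fingers": 1},{"dx": 0,"dy": 0,"dz": 0.002,"wx": 0,"wy": 0,"wz": 0,"fingers": 1},{"dx": 0,"dy": 0,"dz": 0.003,"wx": 0,"wy": 0,"wz": 0,"fingers": 1},{"dx": 0,"dy": 0,"dz": 0.003,"wx": 0,"wy": 0,"wz": 0,"fingers": 1},{"dx": 0,"dy": 0,"dz": 0.003,"wx": 0,"wy": 0,"wz": 0,"fingers": 1}]'

```text
clock: 11.75
tool_pos: [581.2, 162.6, 71.1]
eef_rot: [0.993, 0.119, 0.0, 0.0]
force: [-1.0, -0.5, 8.2]
gripper_width: 0.5
grasp_force: 3.9
```

play_rows --targets '[{"dx": 0,"dy": 0,"dz": -0.02,"wx": 0,"wy": 0,"wz": 0,"fingers": 1},{"dx": 0,"dy": 0,"dz": -0.1,"wx": 0,"wy": 0,"wz": 0,"fingers": 1},{"dx": 0,"dy": 0,"dz": -0.18,"wx": 0,"wy": 0,"wz": 0,"fingers": 1},{"dx": -0.1,"dy": -0.01,"dz": -0.19,"wx": 0,"wy": 0,"wz": 0,"fingers": 1},{"dx": -0.2,"dy": -0.02,"dz": -0.19,"wx": 0,"wy": 0,"wz": 0,"fingers": 1}]'

```text
clock: 12.38
tool_pos: [500.1, 151.2, 146.1]
eef_rot: [0.993, 0.119, -0.0, 0.0]
force: [0.5, 0.1, -0.2]
gripper_width: 0.6
grasp_force: 0.0
```

play_rows --targets '[{"dx": -0.06,"dy": -0.006,"dz": 0,"wx": 0,"wy": 0,"wz": 0,"fingers": 1},{"dx": -0.078,"dy": -0.0075,"dz": 0,"wx": 0,"wy": 0,"wz": 0,"fingers": 1},{"dx": -0.078,"dy": -0.0075,"dz": 0,"wx": 0,"wy": 0,"wz": 0,"fingers": 1},{"dx": -0.078,"dy": -0.0075,"dz": 0.04,"wx": 0,"wy": 0,"wz": 0,"fingers": 1},{"dx": -0.078,"dy": -0.0075,"dz": 0.06,"wx": 0,"wy": 0,"wz": 0,"fingers": 1}]'

```text
clock: 13.0
tool_pos: [469.8, 147.0, 120.3]
eef_rot: [0.993, 0.119, -0.001, -0.0]
force: [-0.8, -0.0, -0.8]
gripper_width: 0.4
grasp_force: 0.0
```

Centred over white; contact should come near TCP 102 and the stop near 93.

play_rows --targets '[{"dx": 0,"dy": 0,"dz": 0.015,"wx": 0,"wy": 0,"wz": 0,"fingers": 1},{"dx": 0,"dy": 0,"dz": 0.027,"wx": 0,"wy": 0,"wz": 0,"fingers": 1},{"dx": 0,"dy": 0,"dz": 0.037,"wx": 0,"wy": 0,"wz": 0,"fingers": 1},{"dx": 0,"dy": 0,"dz": 0.045,"wx": 0,"wy": 0,"wz": 0,"fingers": 1},{"dx": 0,"dy": 0,"dz": 0.05,"wx": 0,"wy": 0,"wz": 0,"fingers": 1}]'

```text
clock: 13.62
tool_pos: [470.3, 147.1, 102.1]
eef_rot: [0.993, 0.119, 0.0, 0.0]
force: [-0.7, -0.1, -0.1]
gripper_width: 0.7
grasp_force: 0.0
```

play_rows --targets '[{"dx": 0,"dy": 0,"dz": 0.003,"wx": 0,"wy": 0,"wz": 0,"fingers": 1},{"dx": 0,"dy": 0,"dz": 0.006,"wx": 0,"wy": 0,"wz": 0,"fingers": 1},{"dx": 0,"dy": 0,"dz": 0.009,"wx": 0,"wy": 0,"wz": 0,"fingers": 1},{"dx": 0,"dy": 0,"dz": 0.011,"wx": 0,"wy": 0,"wz": 0,"fingers": 1},{"dx": 0,"dy": 0,"dz": 0.013,"wx": 0,"wy": 0,"wz": 0,"fingers": 1}]'

```text
clock: 14.25
tool_pos: [470.4, 147.1, 97.0]
eef_rot: [0.993, 0.119, 0.0, -0.0]
force: [-1.2, -0.1, 1.5]
gripper_width: 0.6
grasp_force: 1.2
```

play_rows --targets '[{"dx": 0,"dy": 0,"dz": 0.002,"wx": 0,"wy": 0,"wz": 0,"fingers": 1},{"dx": 0,"dy": 0,"dz": 0.004,"wx": 0,"wy": 0,"wz": 0,"fingers": 1},{"dx": 0,"dy": 0,"dz": 0.006,"wx": 0,"wy": 0,"wz": 0,"fingers": 1},{"dx": 0,"dy": 0,"dz": 0.008,"wx": 0,"wy": 0,"wz": 0,"fingers": 1},{"dx": 0,"dy": 0,"dz": 0.01,"wx": 0,"wy": 0,"wz": 0,"fingers": 1}]'

```text
clock: 14.88
tool_pos: [470.3, 147.1, 92.9]
eef_rot: [0.993, 0.119, 0.0, 0.0]
force: [-0.5, -0.6, 1.7]
gripper_width: 0.9
grasp_force: 1.3
```

play_rows --targets '[{"dx": 0,"dy": 0,"dz": 0.001,"wx": 0,"wy": 0,"wz": 0,"fingers": 1},{"dx": 0,"dy": 0,"dz": 0.002,"wx": 0,"wy": 0,"wz": 0,"fingers": 1},{"dx": 0,"dy": 0,"dz": 0.003,"wx": 0,"wy": 0,"wz": 0,"fingers": 1},{"dx": 0,"dy": 0,"dz": 0.004,"wx": 0,"wy": 0,"wz": 0,"fingers": 1},{"dx": 0,"dy": 0,"dz": 0.004,"wx": 0,"wy": 0,"wz": 0,"fingers": 1}]'

```text
clock: 15.5
tool_pos: [470.4, 147.1, 91.8]
eef_rot: [0.993, 0.119, 0.0, 0.0]
force: [-1.8, 0.2, 5.9]
gripper_width: 0.4
grasp_force: 3.0
```

play_rows --targets '[{"dx": 0,"dy": 0,"dz": 0.001,"wx": 0,"wy": 0,"wz": 0,"fingers": 1},{"dx": 0,"dy": 0,"dz": 0.002,"wx": 0,"wy": 0,"wz": 0,"fingers": 1},{"dx": 0,"dy": 0,"dz": 0.003,"wx": 0,"wy": 0,"wz": 0,"fingers": 1},{"dx": 0,"dy": 0,"dz": 0.003,"wx": 0,"wy": 0,"wz": 0,"fingers": 1},{"dx": 0,"dy": 0,"dz": 0.003,"wx": 0,"wy": 0,"wz": 0,"fingers": 1}]'

```text
clock: 16.12
tool_pos: [470.5, 147.1, 91.0]
eef_rot: [0.993, 0.119, 0.0, 0.0]
force: [-2.7, -0.6, 8.5]
gripper_width: 0.6
grasp_force: 4.1
```

play_rows --targets '[{"dx": 0,"dy": 0,"dz": -0.02,"wx": 0,"wy": 0,"wz": 0,"fingers": 1},{"dx": 0,"dy": 0,"dz": -0.1,"wx": 0,"wy": 0,"wz": 0,"fingers": 1},{"dx": 0,"dy": 0,"dz": -0.2,"wx": 0,"wy": 0,"wz": 0,"fingers": 1},{"dx": 0,"dy": 0,"dz": -0.3,"wx": 0,"wy": 0,"wz": 0,"fingers": 1},{"dx": 0,"dy": 0,"dz": -0.35,"wx": 0,"wy": 0,"wz": 0,"fingers": 1}]'

```text
clock: 16.75
tool_pos: [471.0, 147.1, 232.3]
eef_rot: [0.993, 0.119, 0.001, 0.0]
force: [0.9, 0.7, -1.0]
gripper_width: 0.8
grasp_force: 0.0
```

```bash
python3 - <<'E'
from h import *
a=[];
for n,(u,v) in (("scene",(295,210)),("side",(282,235))):
    p,d=ctrl.grab_frame(n); a.append(cv2.resize(p[v-50:v+50,u-50:u+50],(390,390),interpolation=cv2.INTER_CUBIC))
    for c,st in red(p): print(n,c.round(1),st)
cv2.imwrite("pics/c4.png",np.hstack(a)[:,:,::-1])
E
```

```text
scene [295.8 184.7] [293 183   7   4  24]
scene [327.8 199.9] [325 198   6   4  17]
scene [262.1 213.8] [259 211   7   7  44]
scene [291.3 224.4] [288 222   8   5  32]
side [264.1 200.2] [260 198   9   5  36]
side [304.4 209.7] [301 207   8   7  49]
side [305.1 248.4] [301 245  10   8  57]
side [258.9 254.2] [254 251  10   7  54]
```

View pics/c4.png

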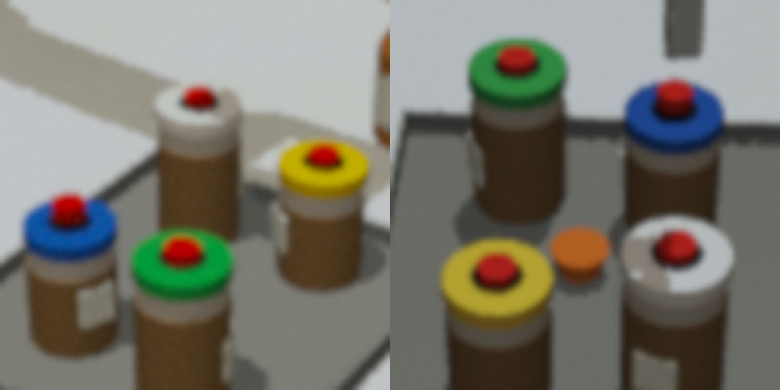

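Green, yellow and white caps sit low on their lids; blue's is still raised. The jars and cup are in place and the arm is clear.

```bash
python3 -c "
from station import ctrl
print(ctrl.finish_job())"
```

```text
the job is handed in; nothing more can be done
None
```

The green, yellow and white vents were pressed shut in that order, each to its hard stop at about 8 N; blue was left open, and the final camera views showed the jars and cup undisturbed (I did not re-check the log and bottle, which the arm stayed clear of), and the job is handed in.

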